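# Close the olive tubs on the cheese stall

## Task

Close the three olive tubs on the stall counter, each with the red lid of its own size, so that every lid sits flat and fully home on its tub's rim. Leave the tub of white cheese open, and do not push about or tip the tubs, the two jars or the sample dish.

Things in the scene. Friction and masses are not known exactly. Their poses are not given: they have to be found in the camera images.
- tub_large: The large round white plastic tub, full of green olives; 136 mm across the rim (128 mm inside, wall 4 mm), 124 mm across the base, 70 mm high, open on top, loose but heavy. Contents 12 mm or more below the rim. Origin: centre of its underside; z up, rim at z = 70 mm.
- tub_medium: The medium round white plastic tub, full of black olives; 116 mm across the rim (108 mm inside, wall 4 mm), 104 mm across the base, 60 mm high, open on top, loose but heavy. Contents 12 mm or more below the rim. Origin: centre of its underside; z up, rim at z = 60 mm.
- tub_small: The small round white plastic tub, full of reddish-brown olives; 96 mm across the rim (88 mm inside, wall 4 mm), 84 mm across the base, 50 mm high, open on top, loose but heavy. Contents 12 mm or more below the rim. Origin: centre of its underside; z up, rim at z = 50 mm.
- tub_cheese: The other medium-sized round white plastic tub, full of white cheese balls; 116 mm across the rim (108 mm inside, wall 4 mm), 104 mm across the base, 60 mm high, open on top, loose but heavy. Contents 12 mm or more below the rim. Origin: centre of its underside; z up, rim at z = 60 mm. It has no lid here and stays open.
- lid_large: Large round red lid with black knob, lying right way up; fits the large tub (green olives). Origin: centre of its underside, z up. Bottom to top: tapered plug 8 mm high (108 to 118 mm across), flat plate 140 mm across at z 8 to 13 mm, upright round knob 28 mm across at z 13 to 47 mm. Seated: plate flat on the rim, plug in the mouth (5 mm play), origin 8 mm below the rim.
- lid_medium: Medium round red lid with black knob, lying right way up; fits the medium tub (black olives). Origin: centre of its underside, z up. Bottom to top: tapered plug 8 mm high (88 to 98 mm across), flat plate 120 mm across at z 8 to 13 mm, upright round knob 28 mm across at z 13 to 47 mm. Seated: plate flat on the rim, plug in the mouth (5 mm play), origin 8 mm below the rim.
- lid_small: Small round red lid with black knob, lying right way up; fits the small tub (reddish-brown olives). Origin: centre of its underside, z up. Bottom to top: tapered plug 8 mm high (68 to 78 mm across), flat plate 100 mm across at z 8 to 13 mm, upright round knob 28 mm across at z 13 to 47 mm. Seated: plate flat on the rim, plug in the mouth (5 mm play), origin 8 mm below the rim.
- pepper_jar: Closed glass jar of red peppers with a brass-coloured cap, 66 mm across, 100 mm high, standing beyond the tubs. Not to be moved. Origin: centre of its underside.
- honey_jar: Closed jar of amber honey with a white cap, 56 mm across, 80 mm high, standing beyond the tubs. Not to be moved. Origin: centre of its underside.
- sample_dish: Small blue sample dish with cubes of cheese, 80 mm across the rim, 24 mm high, standing between the lids. Not to be moved. Origin: centre of its underside.
Mind the look-alikes: they are no part of the job. What is shaped like the lid_small but blue or turquoise is not meant.

How it is judged:
By the outcome, as a careful person would: the job done as asked, in the order asked, and still so for the second after the job is handed in, with the robot touching nothing.
It also fails if it takes over 99 s, if anything falls off the work surface, if the arm or the gripper's body presses on something with over 40 N, if the wrist force passes 120 N, or if a joint passes its speed limit or range.

## Robot

A 7-joint arm with a two-finger parallel gripper is mounted at the origin on the work surface. World frame = base frame: x ahead of the robot, y to its left, z up, the work surface at z = 0. Lengths are in m, angles in rad, forces in N, time in s.
With the tool pointing down it reaches from about 0.4 to 0.85 m from the base axis. Payload 6.9 kg.
Tool frame: the origin (TCP) lies between the finger pads; the fingertips stand 8 mm ahead of it and the grasp point (between the pads) lies 11 mm behind it; z points along the fingers, y is the direction in which the jaws open and shut (so a half turn about z gives the same grasp; the last joint's range is limited). The gripper opens to 85 mm and grips with 20 to 120 N. Pads are 22 mm wide; open, the fingers measure 114 mm over their backs; the gripper's body (76 mm by 85 mm) begins 54 mm behind the grasp point. The pads swing forward as they close: fully open they stand 13 mm farther back than shut.
Start: joints at [-1.238, 0.507, -0.238, 1.5, 0.126, 1.149, -0.155], TCP at [0.141, 0.609, 0.239] pointing down, gripper open.
Joint ranges: [-3.08, 3.08], [-0.24, 2.05], [-1.43, 1.35], [0, 2.5], [-1.52, 4.66], [0.17, 1.96], [-2.89, 2.89]. Speed limits (rad/s): [2.39, 2.39, 3.14, 3.14, 3.14, 3.14, 3.14].

## Interface

Orientations are given as a rotation vector (axis times angle).
In Python, from workcell import env, read_camera, camera_model gives the robot as it stands. Calls block until the motion is done:
- env.move_pose(position, orientation): joint-space move of the TCP to a pose.
- env.movel(position, v=0.15, frame=None, contact_N=None): straight line of the TCP; frame=None keeps the orientation; v is the mean speed in m/s. With contact_N (N) it stops when the force on the tool has changed by that much, and returns True; else False.
- env.move_joints(angles): joint-space move.
- env.set_gripper(opening, strength=None): finger opening in m; strength is the grip in N (None keeps the last); returns when the fingers have stopped.
- env.hold(seconds).
- env.inverse_kinematics(position, orientation): joint angles nearest the present ones, or None.
- read_camera(name): name is "scene" or "top"; returns the picture (420x560x3 uint8, blue, green, red); there is no depth.
- camera_model(name): a dict with "camera_matrix" (3x3 intrinsics, pixels), "k1" (the pictures are not rectified: a ray, as slopes to the right and down, at radius r is drawn at 1 + k1 r^2 times it, then the intrinsics apply), "R" (3x3) and "t" (3): a world point X has camera coordinates R X + t. Camera axes: x right, y down, z forward; pixel columns grow to the right and rows downward; lengths in m; the calibration is good to about 2 mm. A picture is of the moment at which its call begins. camera_model takes no time and is no camera call.
A pose or a line that the arm cannot do raises env.MotionError and nothing moves.
- env.job_done(): hands the job in, once; it reports no verdict.
Readings, each from a call of its own:
- env.current_time_s(): time.
- env.current_joint_positions(): joint angles.
- env.current_joint_velocities(): joint speeds.
- env.current_joint_efforts(): joint torques, N m.
- env.current_eef_pos(): TCP position.
- env.current_ee_rot(): TCP orientation.
- env.current_contact_force(): force on the tool from outside, world axes, zero at the start.
- env.current_wrist_torque(): the same for the moment, N m.
- env.current_opening(): finger opening in m.
Only numpy, scipy, OpenCV 4.12 (cv2) and the standard library are available. Lean on these libraries where they do the work, as an engineer would, in place of code of your own. Each camera call takes 0.05 s, during which the arm holds its last target. There are 200 camera calls.

## Working session

There is one attempt and no reset: what is moved stays moved. The work goes in short steps, each a Python script; the robot and the scene stay as the last script left them, time stands still between calls to the robot, and variables do not carry over. Pictures are saved under pics/ and viewed, about 12 in all and at most 16, crops included, and the job is handed in when it is done.

```bash
mkdir -p pics; python3 - <<'E'
from workcell import env, read_camera, camera_model
import cv2
for n in("scene","top"):
    cv2.imwrite(f"pics/{n}0.png",read_camera(n)); m=camera_model(n); print(n,m)
print(env.current_time_s(),env.current_eef_pos(),env.current_ee_rot())
E
```

```text
scene {'camera_matrix': array([[446.02065603,   0.        , 279.43237662],
       [  0.        , 446.02065603, 211.14251082],
       [  0.        ,   0.        ,   1.        ]]), 'k1': -0.06326211798161241, 'R': array([[ 6.97997268e-03,  9.99975459e-01, -6.00332799e-04],
       [ 5.22772890e-01, -4.16080340e-03, -8.52461843e-01],
       [-8.52443421e-01,  5.63632266e-03, -5.22789103e-01]]), 't': array([ 0.06392932, -0.22289772,  1.64217007])}
top {'camera_matrix': array([[474.67229522,   0.        , 280.74708253],
       [  0.        , 474.67229522, 210.83149375],
       [  0.        ,   0.        ,   1.        ]]), 'k1': -0.1210363813337587, 'R': array([[-0.02417223, -0.99916913, -0.03281403],
       [-0.9921431 ,  0.0280067 , -0.12193317],
       [ 0.12275087,  0.02960881, -0.99199574]]), 't': array([-0.04644266,  0.52689874,  1.05419532])}
0.1 [0.14050313 0.60856923 0.23852635] [-3.55415402e-01 -3.12127300e+00  2.44793877e-03]
```

View pics/top0.png

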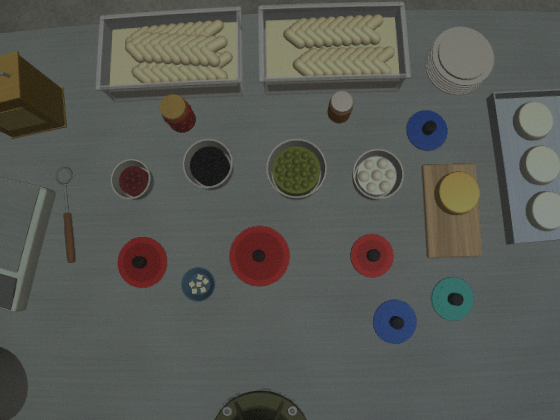

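View pics/scene0.png

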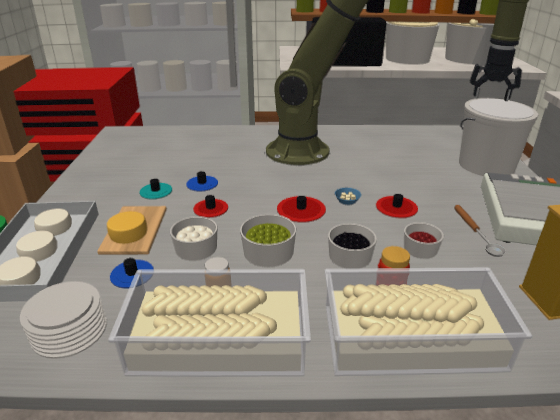

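The top view shows the red lids at about (260,255) large, (142,262) medium and (372,255) small. The tubs are at (297,169) green, (209,164) black, (132,180) brown and (378,175) cheese. The dish at (198,284) sits between the large and medium lids. I'll turn these into positions and check them with a projected overlay.

```bash
cat > h.py <<'E'
from workcell import env, read_camera, camera_model
import numpy as np, cv2
def ray(n,u,v,z):
    m=camera_model(n);K=m["camera_matrix"]
    a=cv2.undistortPoints(np.array([[[u,v]]],float),K,np.array([m["k1"],0,0,0,0.]))[0,0]
    d=m["R"].T@np.array([*a,1]);c=-m["R"].T@m["t"]
    return c+d*(z-c[2])/d[2]
def proj(n,P):
    m=camera_model(n)
    return cv2.projectPoints(np.asarray(P,float).reshape(-1,3),cv2.Rodrigues(m["R"])[0],m["t"],m["camera_matrix"],np.array([m["k1"],0,0,0,0.]))[0][:,0]
def circ(x,y,z,r):
    t=np.linspace(0,2*np.pi,90);return np.c_[x+r*np.cos(t),y+r*np.sin(t),0*t+z]
def overlay(img,n,circs,box,s,out):
    x0,y0,x1,y1=box
    im=cv2.resize(img[y0:y1,x0:x1],None,fx=s,fy=s,interpolation=cv2.INTER_CUBIC)
    im=cv2.convertScaleAbs(im,alpha=1.5)
    for c in circs:
        p=(proj(n,circ(*c))-[x0,y0]+.5)*s-.5
        cv2.polylines(im,[np.round(p*8).astype(int)],True,(255,255,0),1,cv2.LINE_AA,3)
    cv2.imwrite(out,im)
E
cat > a.py <<'E'
from h import *
im=read_camera("top").astype(int)
b,g,r=im[...,0],im[...,1],im[...,2]
hsv=cv2.cvtColor(im.astype(np.uint8),cv2.COLOR_BGR2HSV)
cs=[]
red=((r>80)&(g<.4*r)&(b<.4*r)).astype(np.uint8)
def fit(mask,guess,z,R):
    n,l,st,c=cv2.connectedComponentsWithStats(mask)
    best=min((i for i in range(1,n) if st[i,4]>250),key=lambda i:np.hypot(*(st[i,:2]+st[i,2:4]/2-guess)))
    k,_=cv2.findContours((l==best).astype(np.uint8),cv2.RETR_EXTERNAL,cv2.CHAIN_APPROX_NONE)
    pts=cv2.convexHull(k[0])[:,0]
    W=np.array([ray("top",*p,z)[:2] for p in k[0][:,0]])
    (c,R2)=cv2.minEnclosingCircle(W.astype(np.float32))
    A=np.c_[2*W,np.ones(len(W))];s=np.linalg.lstsq(A,(W**2).sum(1),rcond=None)[0]
    print(st[best],"lsq",s[:2].round(4),"r",np.sqrt(s[2]+s[0]**2+s[1]**2).round(4),"enc",np.round(c,4),round(R2,4),"true",R)
    return (*s[:2],z,R)
for gs,z,R in(((260,255),.013,.07),((142,262),.013,.06),((372,255),.013,.05)): cs.append(fit(red,gs,z,R))
for gs,z,R in(((297,169),.07,.068),((209,164),.06,.058),((132,180),.05,.048),((378,175),.06,.058)):
    p=ray("top",*gs,z); cs.append((p[0],p[1],z,R)); print(p)
overlay(im.astype(np.uint8),"top",cs,(95,125,415,295),2.5,"pics/ov.png")
E
python3 a.py
```

```text
[ 230  227   59   59 2581] lsq [ 0.425  -0.0071] r 0.067 enc [ 0.4251 -0.0072] 0.0687 true 0.07
[ 118  237   49   50 1713] lsq [0.4165 0.2697] r 0.0576 enc [0.4164 0.2697] 0.0589 true 0.06
[ 351  235   42   42 1028] lsq [ 0.4192 -0.2654] r 0.047 enc [ 0.4193 -0.2656] 0.0485 true 0.05
[ 0.61364957 -0.09989144  0.07      ]
[0.63387744 0.09955009 0.06      ]
[0.60499934 0.28261839 0.05      ]
[ 0.59684578 -0.28144401  0.06      ]
```

View pics/ov.png

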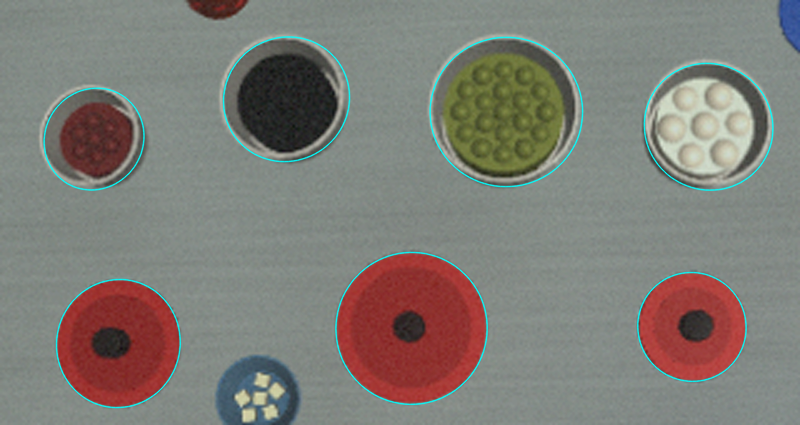

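The lid circles match well. The tub circles should shift left by about 0.5 to 1.2 px, so I'll correct them and check close up.

```bash
python3 - <<'E'
from h import *
im=read_camera("top");o=[]
for i,(g,z,R) in enumerate((((296.4,168.9),.07,.068),((208.2,163.7),.06,.058),((131.1,179.3),.05,.048))):
    p=ray("top",*g,z);print(p.round(4));x,y=map(int,g)
    overlay(im,"top",[(p[0],p[1],z,R)],(x-33,y-33,x+33,y+33),4,f"/tmp/t{i}.png");o.append(cv2.imread(f"/tmp/t{i}.png"))
cv2.imwrite("pics/tubs.png",np.hstack(o))
E
```

```text
[ 0.6139 -0.0986  0.07  ]
[0.6346 0.1014 0.06  ]
[0.6067 0.2848 0.05  ]
```

View pics/tubs.png

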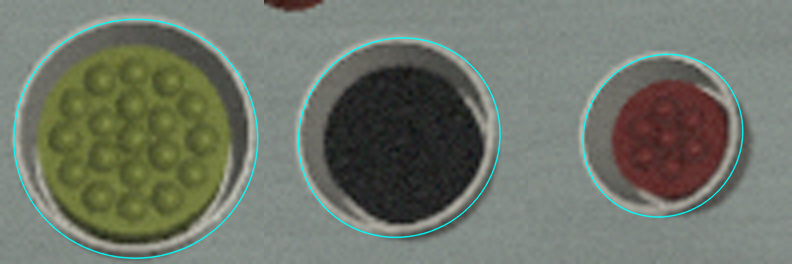

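The tub positions are good enough to start. I'll do the medium lid first.

```bash
cat > m.py <<'E'
from h import *
H=.026; Z=.20
def plan(lid,tub,rim,rot):
    for p,z in((lid,Z),(lid,H),(tub,Z),(tub,rim-.008+H)):
        q=env.inverse_kinematics([*p,z],rot); print(None if q is None else np.round(q,2))
def go(lid,tub,rim,rot):
    T=env.current_time_s
    env.set_gripper(.055)
    env.move_pose([*lid,.13],rot); env.movel([*lid,H],v=.12)
    env.set_gripper(.0,50); print("opening",env.current_opening(),env.current_eef_pos().round(4))
    f0=env.current_contact_force()
    env.movel([*lid,Z-.03],v=.15); print("open",env.current_opening(),"F",(env.current_contact_force()-f0).round(1))
    env.movel([*tub,Z-.03],v=.2)
    zs=rim-.008+H
    env.movel([*tub,zs+.012],v=.12); env.hold(.3)
    c=env.movel([*tub,zs-.003],v=.02,contact_N=8); print("contact",c,"z above nominal",env.current_eef_pos()[2]-zs,"F",(env.current_contact_force()-f0).round(1),"t",T())
E
python3 - <<'E'
from m import *
rot=[0,np.pi,0]
L=dict(m=((.4165,.2697),(.6346,.1014),.06),l=((.425,-.0071),(.6143,-.0986),.07),s=((.4192,-.2654),(.6067,.2848),.05))
for k in L: plan(*L[k],rot)
env.move_pose([.3,.5,.24],rot)
go(*L['m'],rot)
cv2.imwrite("pics/m1.png",cv2.resize(read_camera("top")[100:310,90:420],None,fx=2.2,fy=2.2))
cv2.imwrite("pics/m1s.png",cv2.resize(read_camera("scene")[180:290,280:460],None,fx=4,fy=4))
E
```

```text
[-0.48  0.35 -0.2   1.89  0.09  0.91  0.85]
[-0.49  0.61 -0.19  2.08  0.24  0.47  0.7 ]
[-0.16  0.56 -0.06  1.51  0.04  1.07  1.34]
[-0.11  0.69 -0.14  1.64  0.12  0.82  1.27]
[-0.2   0.25  0.2   2.06 -0.06  0.84  1.61]
[ 0.04  0.54 -0.11  2.26  0.17  0.34  1.35]
[ 0.    0.54  0.19  1.57 -0.11  1.05  1.8 ]
[ 0.1   0.65  0.02  1.7  -0.02  0.8   1.71]
[-0.04  0.45  0.81  1.9  -0.4   0.96  2.53]
[ 0.47  0.6   0.07  2.08 -0.09  0.46  2.17]
[-0.36  0.61 -0.2   1.43  0.12  1.12  0.99]
[-0.35  0.74 -0.21  1.57  0.19  0.86  0.93]
opening 0.026798280297818253 [0.4169 0.2699 0.0268]
open 0.026718252466906713 F [ 0.2 -0.1 -5.1]
contact True z above nominal 0.0012629965640269664 F [-1.9 -0.6  1.4] t 8.1667
```

View pics/m1s.png

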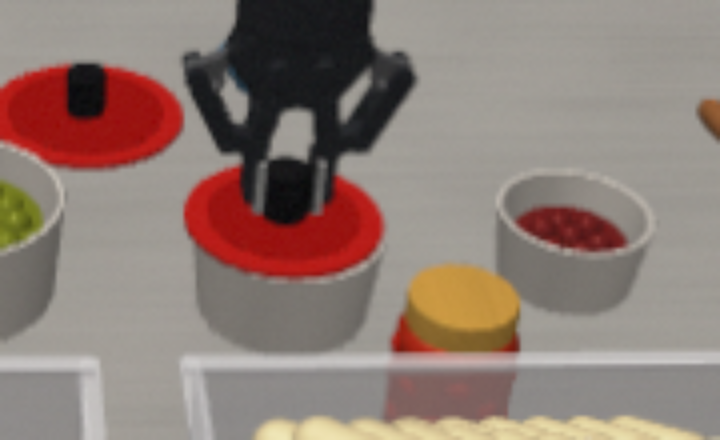

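The medium lid appears to sit on the black-olive tub at about (285,215) in the crop, with contact about 1 mm from nominal. I'll release and check.

```bash
cat >> m.py <<'E'
def leave(tub):
    env.set_gripper(.05); p=env.current_eef_pos()
    env.movel([p[0],p[1],.22],v=.15); print("t",env.current_time_s())
E
python3 - <<'E'
from m import *
leave((.6346,.1014))
env.move_pose([.425,-.0071,.2],[0,np.pi,0])
s=read_camera("scene");t=read_camera("top")
overlay(s,"scene",[(.6346,.1014,.065,.06),(.6346,.1014,.06,.06)],(310,200,400,290),4.4,"/tmp/a.png")
overlay(t,"top",[(.6346,.1014,.065,.06)],(165,120,255,210),4.4,"/tmp/b.png")
cv2.imwrite("pics/m2.png",np.hstack([cv2.imread("/tmp/a.png"),cv2.imread("/tmp/b.png")]))
E
```

```text
t 9.7083
```

View pics/m2.png

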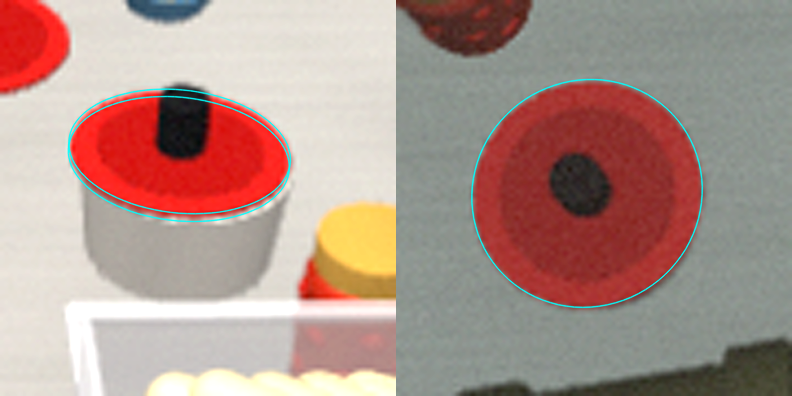

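The medium lid lies flat and centred on its tub in both views, matching the predicted ellipses. Next are the large and small lids.

```bash
python3 - <<'E'
from m import *
rot=[0,np.pi,0]
go((.425,-.0071),(.6143,-.0986),.07,rot); leave(0)
E
python3 - <<'E'
from m import *
go((.4192,-.2654),(.6067,.2848),.05,[0,np.pi,0])
leave(0)
env.move_pose([.42,.1,.25],[0,np.pi,0])
s=read_camera("scene");t=read_camera("top")
C=[(.6143,-.0986,.075,.07),(.6346,.1014,.065,.06),(.6067,.2848,.055,.05)]
overlay(s,"scene",C,(160,180,480,290),2.5,"/tmp/a.png")
overlay(t,"top",C,(95,80,415,210),2.5,"/tmp/b.png")
cv2.imwrite("pics/e1.png",np.vstack([cv2.imread("/tmp/a.png"),cv2.imread("/tmp/b.png")]))
E
```

```text
opening 0.026764476481058133 [ 0.4254 -0.0071  0.0268]
open 0.026492187972155433 F [ 0.2 -0.5 -9.1]
contact True z above nominal 0.0011935377059396346 F [-0.3 -0.2 -2.4] t 16.625
t 18.0
opening 0.026799996834475693 [ 0.4196 -0.2656  0.0268]
open 0.026273269708891968 F [ 0.9  0.3 -5.4]
contact True z above nominal 0.0013433416086844202 F [-0.9 -0.9  0.8] t 26.5833
t 28.0917
```

View pics/e1.png

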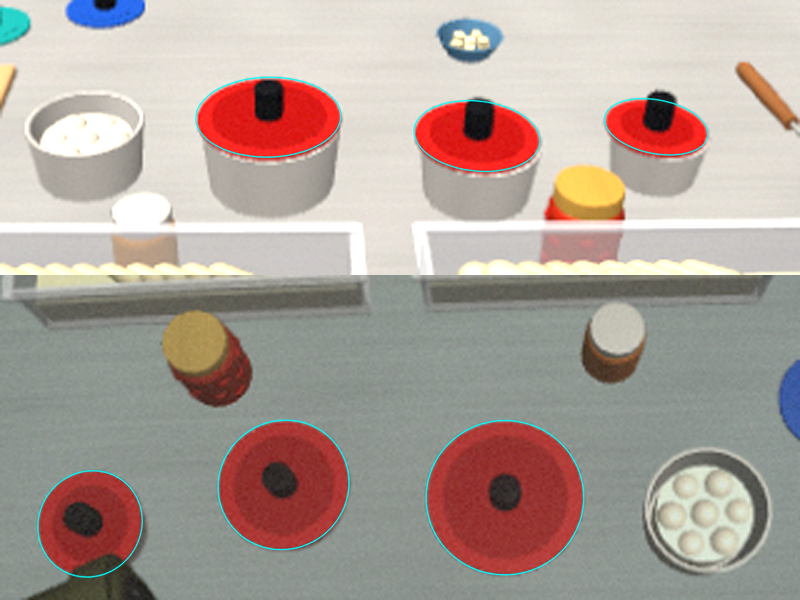

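All three lids sit on the matching ellipses in both views, and the cheese tub is open and undisturbed. I'll take one close look at the rims for gaps, especially on the small lid.

```bash
python3 - <<'E'
from h import *
s=read_camera("scene")
a=[cv2.resize(s[y:y+66,x:x+66],None,fx=6,fy=6,interpolation=cv2.INTER_CUBIC) for x,y in((396,206),(235,205))]
cv2.imwrite("pics/e2.png",np.hstack(a))
E
```

```text
(no output)
```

View pics/e2.png

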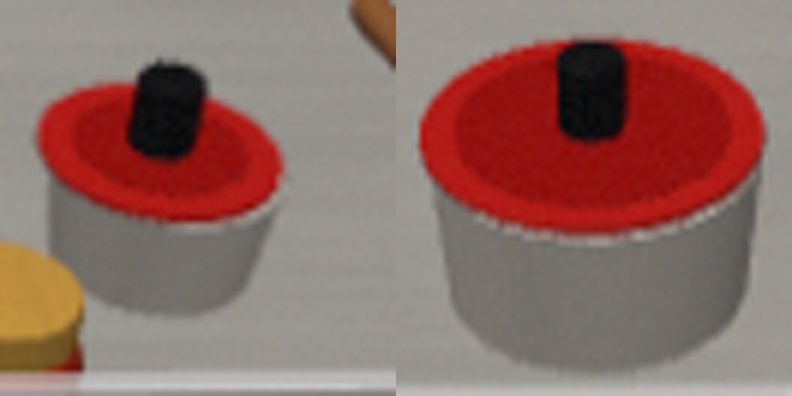

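```bash
python3 -c "
from workcell import env
env.job_done(); print(env.current_time_s())"
```

```text
the job is handed in; nothing more can be done
the job is handed in; nothing more can be done
```

I closed all three olive tubs with the red lids of their own size and handed the job in at about 30 s on the robot's clock. The arm was clear of everything at the time.

- **Seating:** Each lid met its rim 1.2–1.3 mm above the nominal height. About 0.8 mm of that is an offset the arm already showed when gripping, so they read as seated to within about 0.5 mm.
- **Views:** In the last pictures, the lids' outlines match the predicted seated outlines in both cameras. Close-ups of the small and large lids show no gap or tilt. The small lid looks 1–2 mm off-centre, which is within its play.
- **Left alone:** The cheese tub is still open. It, the two jars and the sample dish look unmoved, but I judged that by eye only.

No check failed or disagreed. I did not press the lids down after releasing them.

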